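# Move the spice canister, close it with its double lid, lift off the outer cover

### The job

Slide the open steel canister along the counter, without lifting or tipping it, from the round mark to the middle of the square mark. Then take the two-part lid from the cork disc by its knob, which carries both lids together, and lower it gently onto the canister until the inner lid is fully seated. Finally lift the outer cover alone by its collar, leaving the inner lid seated on the canister where it stands, and finish while still holding the cover still and about level, in the air well clear above the knob; leave the other goods where they are.

Things in the scene. Friction and masses are not known exactly. Their poses are not given: they have to be found in the camera images.
- canister: Open steel canister: 100 mm outside diameter, 80 mm tall, wall 5 mm, floor 6 mm, empty, about 0.6 kg. Origin at the centre of its underside, z up. Loose on the counter. A black lug handle sticks out towards the canister's own -x: an upright block 14 mm thick (along own y), from 50 to 94 mm from the axis, from 18 to 68 mm above the counter.
- round_mark: Round tape outline on the counter, 142 mm outside, flush (under 1 mm): where the canister stands at the start. Origin at its centre.
- square_mark: Square tape outline on the counter, 142 mm outside, 130 mm inside, flush (under 1 mm). Origin at its centre. The canister's handle may overhang it.
- lid_rest: Fixed cork disc, 124 mm across, 12 mm thick, on which the two-part lid stands at the start. Origin at the centre of its underside.
- inner_lid: Inner lid, wood, 0.16 kg; origin at the centre of its underside, z up. From the bottom: plug 12 mm deep, 82 mm across, tapering to 72 mm at the bottom; flange 100 mm across from 12 to 17 mm; central stem 16 mm across. Seated, its flange rests on the canister's rim, plug in the 90 mm mouth, origin 68 mm above the canister's underside.
- knob (a point): Centre of the round knob on top of the inner lid's stem, 67 mm above the inner lid's origin. The knob is 18 mm across and spans from 54 to 80 mm (top) above that origin; its upper 32 mm stand out of the outer cover's collar. Lifting it carries the outer cover along, resting loosely on the flange.
- outer_cover: Outer cover, aluminium, 0.13 kg: disc 116 mm across, 3 mm thick, with a 4.5 mm skirt hanging round the inner lid's flange. Origin on the axis at the disc's underside, z up; it rests on the flange, 17 mm above the inner lid's origin. It is not fastened: lifted by its collar it comes off alone, the stem and knob passing freely through.
- collar (a point): Centre of the outer cover's upright collar, 17 mm above the cover's origin. The collar is a tube, 38 mm outside and 24 mm inside diameter, from 3 to 31 mm above the cover's origin, round the inner lid's stem.
- spice_jar: Bystander: small glass jar, 48 mm across, 62 mm tall. Origin at its underside's centre; to be left alone.
- sauce_bottle: Bystander: brown bottle, 56 mm across, 170 mm tall. Origin at its underside's centre; to be left alone.
- bowl: Bystander: small steel bowl, 100 mm across, 40 mm tall. Origin at its underside's centre; to be left alone.
- can: Bystander: closed can, 66 mm across, 70 mm tall. Origin at its underside's centre; to be left alone.
- carton: Bystander: cardboard carton, 55 x 80 x 60 mm tall. Origin at its underside's centre; to be left alone.
- spoon: Bystander: steel spoon lying on the counter, 170 mm long. To be left alone.
- measure: Bystander: small steel measuring cup, 60 mm across, 55 mm tall. Origin at its underside's centre; to be left alone.

How it is judged:
By the outcome, as a careful person would: the job done as asked, in the order asked, and still so for the second after the job is handed in, while the arm keeps its last pose, push and grip.
It also fails if it takes over 72 s, if anything falls off the work surface, if the arm or the gripper's body presses on something with over 40 N, if the wrist force passes 120 N, or if a joint passes its speed limit or range.

### The arm

A 6-joint arm with a two-finger parallel gripper is mounted at the origin on the work surface. World frame = base frame: x ahead of the robot, y to its left, z up, the work surface at z = 0. Lengths are in mm, angles in rad, forces in N, time in s.
With the tool pointing down it reaches from about 350 to 875 mm from the base axis. Payload 4.2 kg.
Tool frame: the origin (TCP) lies between the finger pads; the fingertips stand 17 mm ahead of it and the grasp point (between the pads) lies 2 mm behind it (nose_length is the distance from the TCP to the fingertips, in mm); z points along the fingers, y is the direction in which the jaws open and shut (so a half turn about z gives the same grasp; the last joint's range is limited). The gripper opens to 85 mm and grips with 20 to 120 N. Pads are 22 mm wide; open, the fingers measure 114 mm over their backs; the gripper's body (76 mm by 85 mm) begins 54 mm behind the grasp point. The pads swing forward as they close: fully open they stand 13 mm farther back than shut.
Start: joints at [1.437, 0.385, 0.008, 0, -1.194, -0.259], TCP at [239.202, 577.392, 248.312] pointing down, gripper open.
Joint ranges: [-3.14, 3.14], [-1.21, 2.06], [-1.07, 1.41], [-3.16, 2.05], [-2.99, -0.16], [-3.1, 3.1]. Speed limits (rad/s): [2.79, 2.79, 3.14, 3.14, 3.14, 3.14].

### API

Orientations are given as a unit quaternion [x, y, z, w].
In Python, from bench import * gives the robot as it stands.
- The arm moves only by the tool jog_arm, never from a script. Its argument "increments" is a list of rows, each a list of 4 numbers: the shift along the tool's x, y, z in m, then the turn about the tool's z in degrees. A call has 1 to 10 rows; each row is the pose to reach, as a shift and turn from the pose measured when the call began, along the tool's axes at that moment; what a row does not reach only later rows make up. A row lasts 1/8 s, in which the tool goes at most 62.5 mm and 10.7 degrees, less where a joint would pass 70% of its speed; a pose out of reach is approached as far as the arm can. A call with a gripper value outside its range is refused whole. "hand" is the gripper's target within -1 to 1 (fully open at 1, half-way at 0, shut at -1), set as the call begins (left out, the last holds). The fingers move at their own pace and stop on an object; the grip force is fixed at half the most. Time passes only in rows, so rows that repeat a pose let the fingers close. It gives the time, the measured TCP pose, the force and the opening at its end, in the units of the state.
- read_state(): the state, without advancing time (a new reading comes with each control period).
- get_image(name): name is "side" or "top" or "wrist"; returns the picture (400x640x3 uint8, red, green, blue); there is no depth.
- calibration(name): a dict with "fx", "fy", "cx", "cy" (pixels), "position" and "rotation" of the camera in the world; the wrist camera has in their place "hand_eye" (4x4, takes a point from camera to tool coordinates, whose origin is the TCP and whose axes are the flange's). Camera axes: x right, y up, looking along -z (the intrinsics and any distortion apply to the point x, -y, -z); pixel columns grow to the right and rows downward; lengths in mm; the calibration is good to about 2 mm. A picture is of the moment at which its call begins: read the wrist's pose just before it. calibration takes no time and is no camera call.
- job_done(): hands the job in, once; it reports no verdict.
The state is a dict: "clock": time; "joints": joint angles; "joint_vel": joint speeds; "joint_efforts": joint torques, N m; "position": TCP position; "ee_rot": TCP orientation; "contact_force": force on the tool from outside, world axes, zero at the start; "wrist_torque": the same for the moment, N m; "gripper_width": finger opening in mm.
Only numpy, scipy, OpenCV 4.12 (cv2) and the standard library are available. Lean on these libraries where they do the work, as an engineer would, in place of code of your own. Each camera call takes 0.05 s, during which the arm holds its last target.

## Working session

There is one attempt and no reset: what is moved stays moved. The work goes in short steps, Python scripts to look and compute and a tool call to move; the robot and the scene stay as the last step left them, time stands still between calls to the robot, and variables do not carry over. Pictures are saved under pics/ and viewed, and the job is handed in when it is done.

Besides the shell and the picture viewer there is one more tool, called after ">>>" as name(argument=value, ...), one argument or row to a line, values as JSON. jog_arm: Moves the arm, as the interface text tells. Its arguments: {"type":"object","properties":{"increments":{"type":"array"},"hand":{"type":"number"}},"required":["increments"]}

```bash
ls; mkdir -p pics; python3 - <<'E'
from bench import *
import cv2
s=read_state();print(s)
for n in ["top","side","wrist"]:
    c=calibration(n);print(n,c)
    im=get_image(n);cv2.imwrite(f"pics/{n}0.png",im[:,:,::-1])
E
```

```text
pics
{'clock': 0.0, 'joints': array([ 1.43654602e+00,  3.85538598e-01,  6.59751363e-03, -4.90882519e-04,
       -1.19397194e+00, -2.58591534e-01]), 'joint_vel': array([ 4.20442833e-04, -1.22951347e-03, -5.42304820e-04, -2.05999481e-04,
        5.39667695e-05,  3.14059749e-04]), 'joint_efforts': array([ 1.33207617e-03, -3.92289877e+01,  1.88402778e+01,  4.18614328e+00,
       -4.64335259e-03, -3.19618678e-06]), 'position': array([239.03723936, 576.88466111, 247.22249552]), 'ee_rot': array([ 9.80753100e-01, -1.95249030e-01, -1.61928404e-04,  1.07047618e-03]), 'contact_force': array([-0.55809894,  0.39533038,  0.24574931]), 'wrist_torque': array([-0.00203089, -0.02419549,  0.03324806]), 'gripper_width': 85.32886385892088}
top {'fx': 511.11749766681345, 'fy': 511.11749766681345, 'cx': 322.6061307189307, 'cy': 197.67113183804827, 'position': array([ 370.5070685 ,  -21.45829428, 1654.08909587]), 'rotation': array([-0.0570939 ,  0.05009267,  0.7153091 , -0.6946682 ])}
side {'fx': 410.9342192071289, 'fy': 410.9342192071289, 'cx': 327.82915037068534, 'cy': 209.30148665320195, 'position': array([297.97334087, 797.17665039, 933.54902028]), 'rotation': array([-0.07018955,  0.38170447,  0.90841175, -0.15544525])}
wrist {'fx': 287.94714611987536, 'fy': 287.94714611987536, 'cx': 316.50378088723636, 'cy': 200.67035047210808, 'hand_eye': array([[ 4.07594002e-04,  9.61172558e-01,  2.75947727e-01,
         7.07759357e+01],
       [ 9.99999903e-01, -3.45067423e-04, -2.75141330e-04,
         1.62792354e-01],
       [-1.69237725e-04,  2.75947813e-01, -9.61172605e-01,
        -1.25382387e+02],
       [ 0.00000000e+00,  0.00000000e+00,  0.00000000e+00,
         1.00000000e+00]])}
```

View pics/top0.png

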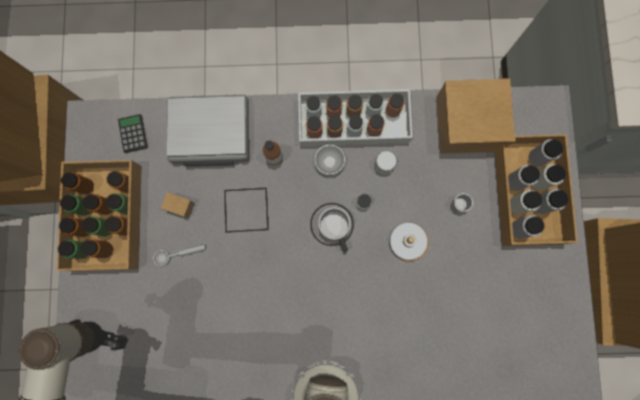

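View pics/side0.png

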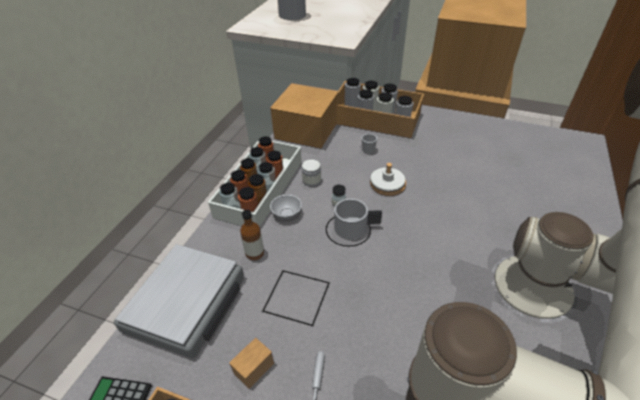

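View pics/wrist0.png

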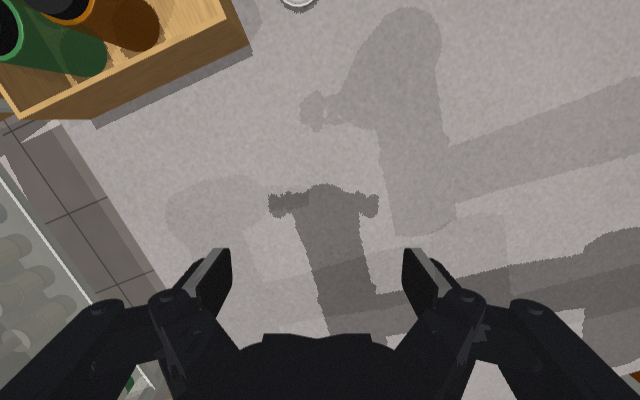

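The top view shows the canister on the round mark at about (332,223), handle towards (344,248). The square mark is near (246,209), the lid at (409,241), and the carton at (177,205). I'll zoom in to measure.

```bash
cat > h.py <<'E'
import numpy as np,cv2
from scipy.spatial.transform import Rotation as R
from bench import *
def cam(n,st=None):
    c=calibration(n)
    if n=="wrist":
        st=st or read_state()
        T=np.eye(4);T[:3,:3]=R.from_quat(st["ee_rot"]).as_matrix();T[:3,3]=st["position"]
        M=T@np.array(c["hand_eye"]);return c,M[:3,:3],M[:3,3]
    return c,R.from_quat(c["rotation"]).as_matrix(),np.array(c["position"])
def px2w(C,u,v,z):
    c,Rm,p=C
    d=Rm@np.array([(u-c["cx"])/c["fx"],-(v-c["cy"])/c["fy"],-1.])
    return p+d*(z-p[2])/d[2]
def w2px(C,P):
    c,Rm,p=C
    q=Rm.T@(np.array(P,float)-p);return np.array([c["cx"]+c["fx"]*q[0]/-q[2],c["cy"]-c["fy"]*q[1]/-q[2]])
def tool(dw,st):  # world shift -> tool shift (m)
    return R.from_quat(st["ee_rot"]).inv().apply(dw)/1000
def snap(n,f):
    st=read_state();im=get_image(n);cv2.imwrite(f"pics/{f}.png",im[:,:,::-1]);return im,cam(n,st)
E
python3 - <<'E'
from h import *
C=cam("top")
for n,u,v,z in [("base",327,397,0),("round",332,224,0),("can",334,225,80),("sq",246,209,0),("knob",409,240,92),("lid",408.5,241.5,32),("handle end",345,249,68),("carton",177,205,60),("spoonend",204,247,5),("jar",364,201,62),("meas",462,203,55),("bowl",330,160,40),("wcan",386,161,70),("bottle",271,148,170)]:
    print(n,px2w(C,u,v,z).round(1))
im=cv2.imread("pics/top0.png")
a=cv2.resize(im[170:270,215:375],None,fx=5,fy=5,interpolation=cv2.INTER_CUBIC);cv2.imwrite("pics/z1.png",a)
a=cv2.resize(im[180:280,350:480],None,fx=5,fy=5,interpolation=cv2.INTER_CUBIC);cv2.imwrite("pics/z2.png",a)
E
```

```text
base [ 0.5 -4.5  0. ]
round [536.3 -36.7   0. ]
can [525. -42.  80.]
sq [593.8 242.7   0. ]
knob [ 471.2 -268.8   92. ]
lid [ 470.4 -276.5   32. ]
handle end [450.8 -73.8  68. ]
carton [604.9 451.4  60. ]
spoonend [473.5 378.3   5. ]
jar [ 599.6 -139.    62. ]
meas [ 585.  -447.5   55. ]
bowl [739.9 -36.3  40. ]
wcan [ 724.3 -213.1   70. ]
bottle [752.2 139.8 170. ]
```

View pics/z1.png

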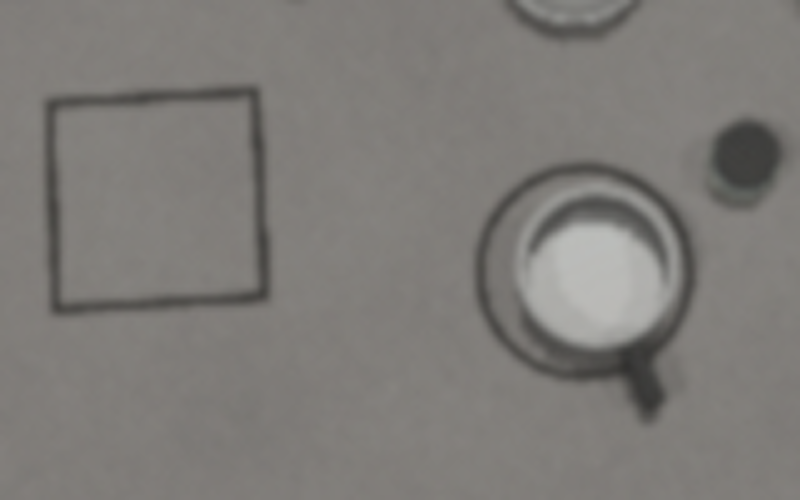

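View pics/z2.png

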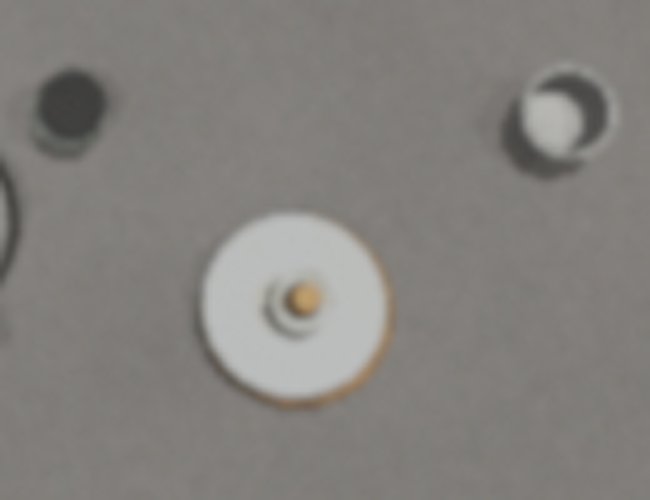

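>>> jog_arm(
  increments=[
    [0.04,0.046,0,-4],
    [0.09,0.102,0,-9],
    [0.14,0.158,0.005,-14],
    [0.19,0.215,0.01,-18],
    [0.24,0.272,0.015,-23],
    [0.29,0.328,0.02,-28],
    [0.34,0.385,0.025,-33],
    [0.39,0.441,0.03,-38],
    [0.43,0.487,0.035,-42],
    [0.453,0.513,0.04,-42],
  ],
  hand=0.0,
)

```text
clock: 1.4
position: [441.4, -13.5, 214.2]
ee_rot: [0.986, 0.17, 0.0, 0.001]
contact_force: [1.3, 1.5, 0.6]
gripper_width: 42.6
```

>>> jog_arm(
  increments=[
    [0,0,0,0],
    [0,0,0,0],
  ],
)

```text
clock: 1.65
position: [441.2, -13.8, 214.0]
ee_rot: [0.986, 0.169, -0.0, 0.001]
contact_force: [0.1, 1.1, 0.2]
gripper_width: 42.7
```

```bash
python3 - <<'E'
from h import *
s=read_state();print(s["clock"],s["position"],s["ee_rot"],s["joints"],s["gripper_width"],s["contact_force"])
snap("wrist","w1")
E
```

```text
1.65 [441.17067102 -13.83729339 214.04374859] [ 9.85619455e-01  1.68979067e-01 -3.47678554e-05  6.03409524e-04] [ 3.39903981e-01  1.00145455e-01 -4.71256005e-01  1.39978613e-03
 -9.99668148e-01  1.56972305e+00] 42.69354485828095 [0.14472996 1.11548399 0.19637125]
```

View pics/w1.png

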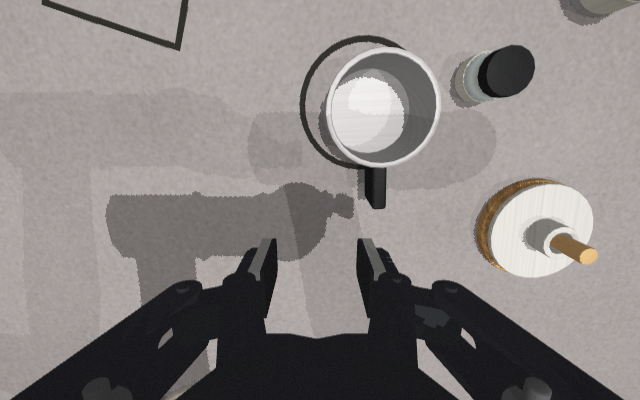

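The wrist view shows the canister rim centred at about (384,107), the handle top running from (373,168) to (376,207), and the knob top at (588,256). I'll triangulate with these.

```bash
python3 - <<'E'
from h import *
C=cam("wrist")
for n,u,v,z in [("rimL",326,109,80),("rimR",441,107,80),("rimT",387,46,80),("rimB",384,167,80),("handle root",376,168,68),("handle tip",380,208,40),("tipL",369,207,60),("tipR",385,207,60),("knobtop",589,256,92),("discL",490,237,32),("discR",594,222,32)]:
    print(n,px2w(C,u,v,z).round(1))
im=cv2.imread("pics/w1.png")
a=cv2.resize(im[20:240,290:460],None,fx=3.2,fy=2.7*1,interpolation=cv2.INTER_CUBIC)
a=cv2.resize(im[30:220,290:460],None,fx=3,fy=3,interpolation=cv2.INTER_CUBIC);cv2.imwrite("pics/z3.png",a)
# top camera
T=cam("top")
for n,u,v,z in [("rim",335,223.6,80),("sqA",215+48/5,170+101/5,0),("sqB",215+257/5,170+91/5,0),("sqC",215+266/5,170+297/5,0),("sqD",215+57/5,170+309/5,0),("knob",350+306/5,180+298/5,92),("disc",350+295/5,180+306/5,32),("roundmark",215+585/5,170+271/5,0)]:
    print(n,px2w(T,u,v,z).round(1))
E
```

```text
rimL [517.6   4.6  80. ]
rimR [552.2 -87.9  80. ]
rimT [580.  -25.4  80. ]
rimB [488.1 -62.3  80. ]
handle root [483.8 -58.9  68. ]
handle tip [442.2 -87.2  40. ]
tipL [443.8 -69.7  60. ]
tipR [449.2 -85.1  60. ]
knobtop [ 475.9 -276.    92. ]
discL [ 450.6 -223.4   32. ]
discR [ 506.5 -326.    32. ]
rim [529.2 -45.3  80. ]
sqA [658.2 312.9   0. ]
sqB [660.7 175.2   0. ]
sqC [524.8 170.9   0. ]
sqD [521.  306.9   0. ]
knob [ 472.2 -275.6   92. ]
disc [ 471.3 -278.1   32. ]
roundmark [535.6 -36.7   0. ]
```

View pics/z3.png

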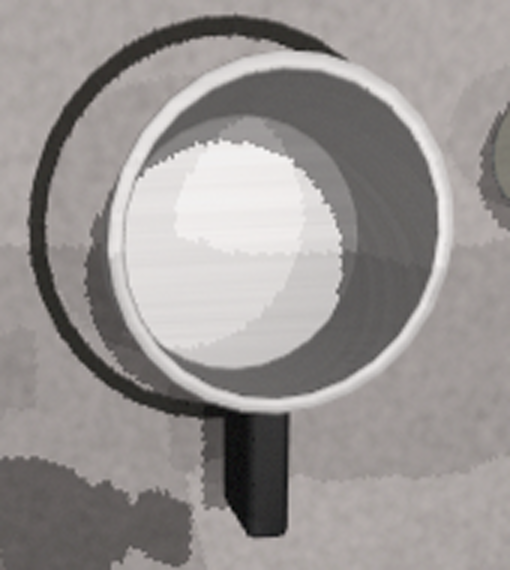

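```bash
python3 - <<'E'
from h import *
s=read_state();C=cam("wrist",s)
a=px2w(C,290+268/3,30+533/3,68);b=px2w(C,290+267/3,30+415/3,68);c=np.array([534.4,-42.8,80])
im=cv2.imread("pics/w1.png")
print(a,b,a-c,np.linalg.norm((a-c)[:2]),np.degrees(np.arctan2(*(c-a)[1::-1])),np.degrees(np.arctan2(*(b-a)[1::-1])))
X=R.from_quat(s["ee_rot"]).as_matrix();print(X.round(4),np.degrees(np.arctan2(X[1,0],X[0,0])))
g=c+(a-c)*76/94
print(g, tool(g-s["position"],s))
E
```

```text
[448.38224227 -77.34800703  68.        ] [484.41391105 -61.68245844  68.        ] [-86.01775773 -34.54800703 -12.        ] 92.69638307296721 21.882273280118692 23.49803827586506
[[ 9.423e-01  3.348e-01  5.000e-04]
 [ 3.348e-01 -9.423e-01 -1.100e-03]
 [ 1.000e-04  1.200e-03 -1.000e+00]] 19.562132742324394
[464.85372779 -70.73243121  70.29787234] [0.00299349 0.06210216 0.14396529]
```

>>> jog_arm(
  increments=[
    [0.001,0.02,0,-1],
    [0.002,0.045,0,-2.5],
    [0.003,0.062,0.01,-2.5],
    [0.003,0.062,0.03,-2.5],
    [0.003,0.062,0.06,-2.5],
    [0.003,0.062,0.09,-2.5],
    [0.003,0.062,0.11,-2.5],
    [0.003,0.062,0.11,-2.5],
  ],
)

```text
clock: 2.7
position: [464.0, -69.0, 103.3]
ee_rot: [0.981, 0.193, -0.001, 0.001]
contact_force: [0.3, -0.2, -0.3]
gripper_width: 43.0
```

```bash
python3 - <<'E'
from h import *
im,C=snap("wrist","w2")
s=read_state();print(s["clock"],s["position"],s["ee_rot"],s["contact_force"])
E
```

```text
2.75 [464.94807154 -69.19474839 104.40484167] [ 9.81216401e-01  1.92909000e-01 -1.59302846e-04  6.83075873e-04] [-0.00639502 -0.56764536  0.3298406 ]
```

View pics/w2.png

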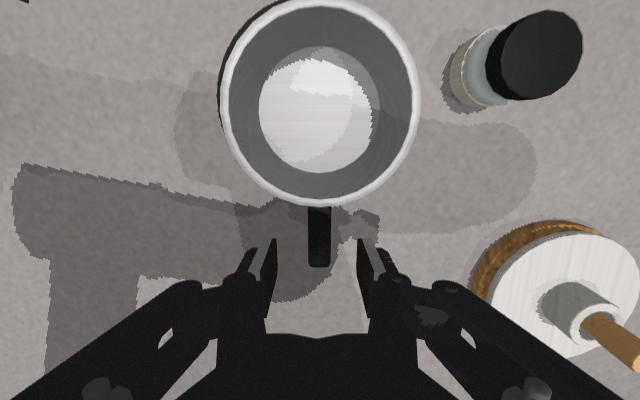

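The handle sits at u≈319, centred between the pads, and its tip is at v≈267. I'll check where the rim is before going down.

```bash
python3 - <<'E'
from h import *
s=read_state();C=cam("wrist",s);Rt=R.from_quat(s["ee_rot"])
for n,u,v,z in [("L",219,105,80),("R",420,105,80),("B",318,206,80),("T",318,-1,80),("tip",319,267,68)]:
    p=px2w(C,u,v,z);print(n,p.round(1),Rt.inv().apply(p-s["position"]).round(1))
E
```

```text
L [517.9   3.8  80. ] [ 76.6 -47.5  24.3]
R [555.5 -88.1  80. ] [76.7 51.7 24.4]
B [488.1 -61.3  80. ] [24.4  1.4 24.4]
T [578.3 -24.2  80. ] [122.    1.2  24.3]
tip [448.  -78.6  68. ] [-19.2   2.2  36.4]
```

>>> jog_arm(
  increments=[
    [0,0.002,0.02,0],
    [0,0.002,0.04,0],
    [0,0.002,0.055,0],
    [0,0.002,0.063,0],
    [0,0.002,0.063,0],
  ],
)

```text
clock: 3.38
position: [466.2, -70.7, 41.8]
ee_rot: [0.981, 0.193, 0.0, 0.001]
contact_force: [0.1, 0.0, -0.1]
gripper_width: 42.6
```

>>> jog_arm(
  increments=[
    [0,0,0,0],
    [0,0,0,0],
    [0,0,0,0],
    [0,0,0,0],
    [0,0,0,0],
    [0,0,0,0],
  ],
  hand=-1,
)

```text
clock: 4.12
position: [466.8, -70.4, 42.7]
ee_rot: [0.981, 0.194, 0.001, 0.001]
contact_force: [-1.3, 1.6, 6.4]
gripper_width: 13.0
```

```bash
python3 - <<'E'
from h import *
s=read_state();print(s)
im,C=snap("wrist","w3")
E
```

```text
{'clock': 4.125, 'joints': array([ 0.19652574,  0.39952909, -0.61332586,  0.00294823, -0.55585228,
        1.76175981]), 'joint_vel': array([ 0.00065343,  0.0010581 ,  0.00105728, -0.00053981,  0.00074878,
       -0.00033209]), 'joint_efforts': array([ -1.10423025, -29.17906165,   9.98688251,   2.32088394,
         0.25252766,  -0.15285116]), 'position': array([466.78294378, -70.44651871,  42.72858331]), 'ee_rot': array([9.81047614e-01, 1.93762435e-01, 1.04670794e-03, 7.76241539e-04]), 'contact_force': array([-1.25007961,  1.59389496,  6.39713311]), 'wrist_torque': array([0.76816765, 0.41423485, 0.17030263]), 'gripper_width': 13.005197817435784}
```

View pics/w3.png

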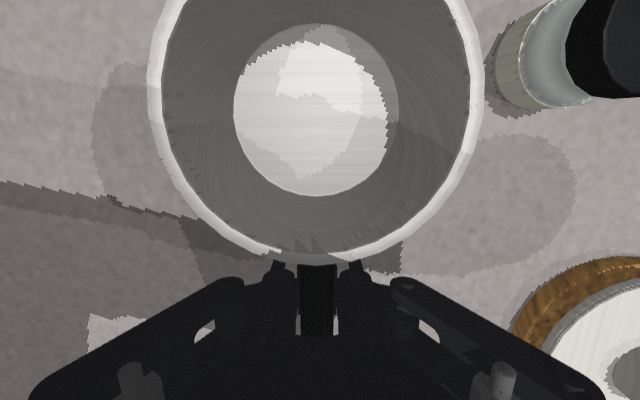

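The pads close on the handle at 13 mm, with about 6 N pushing down and no lift. I'll use the square's near corner in w1 as a cross-check for the target.

```bash
python3 - <<'E'
from h import *
st={"position":np.array([441.17067102,-13.83729339,214.04374859]),"ee_rot":[9.85619455e-01,1.68979067e-01,-3.47678554e-05,6.03409524e-04]}
C=cam("wrist",st)
for u,v in [(178,47),(42,2),(185,0)]: print(px2w(C,u,v,0).round(1))
# round mark fit in w1
im=cv2.imread("pics/w1.png",0)
pts=[]
for u,v in [(301,105),(307,75),(325,50),(345,39),(363,36),(320,148),(345,166)]: pts.append(px2w(C,u,v,0)[:2])
pts=np.array(pts);A=np.c_[2*pts,np.ones(len(pts))];x=np.linalg.lstsq(A,(pts**2).sum(1),rcond=None)[0];print(x[:2],np.sqrt(x[2]+x[:2]@x[:2]))
S=cam("side")
for u,v in [(281,271),(329,283),(312,324),(264,311)]: print(px2w(S,u,v,0).round(1))
im=cv2.imread("pics/side0.png");cv2.imwrite("pics/z4.png",cv2.resize(im[255:340,245:345],None,fx=6,fy=6,interpolation=cv2.INTER_CUBIC))
E
```

```text
[527.1 171.5   0. ]
[521.7 311.    0. ]
[572.2 173.8   0. ]
[538.58398953 -36.38605184] 69.94444398347466
[668.  177.7   0. ]
[526.5 171.6   0. ]
[525.2 304.    0. ]
[656.5 310.3   0. ]
```

View pics/z4.png

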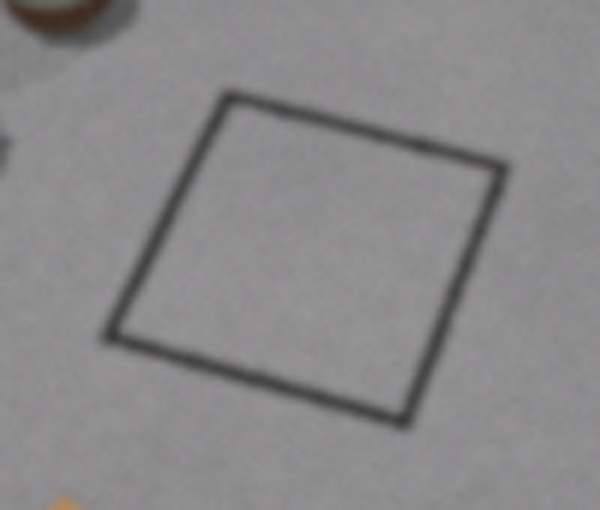

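>>> jog_arm(
  increments=[
    [0.003,-0.005,0,0],
    [0.009,-0.013,0,0],
    [0.018,-0.026,0,0],
    [0.027,-0.04,0,0],
    [0.036,-0.053,0,0],
    [0.045,-0.066,0,0],
    [0.054,-0.08,0,0],
    [0.063,-0.093,0,0],
    [0.072,-0.106,0,0],
    [0.08,-0.118,0,0],
  ],
)

```text
clock: 5.42
position: [495.2, 68.7, 42.8]
ee_rot: [0.981, 0.193, -0.0, 0.001]
contact_force: [-1.0, -6.7, 5.3]
gripper_width: 13.4
```

```bash
python3 - <<'E'
from h import *
s=read_state();print(s["clock"],s["position"],s["ee_rot"],s["contact_force"],s["gripper_width"])
print(tool(np.array([466.8+59.5,-70.4+285,42.7])-s["position"],s))
im,C=snap("wrist","w4");snap("side","s4")
E
```

```text
5.425 [495.20965807  68.69506218  42.77847045] [ 9.81176927e-01  1.93106449e-01 -3.81456329e-05  1.31760016e-03] [-1.01970626 -6.70012329  5.31575871] 13.364924585347934
[ 0.08406133 -0.12324154 -0.00028744]
```

View pics/w4.png

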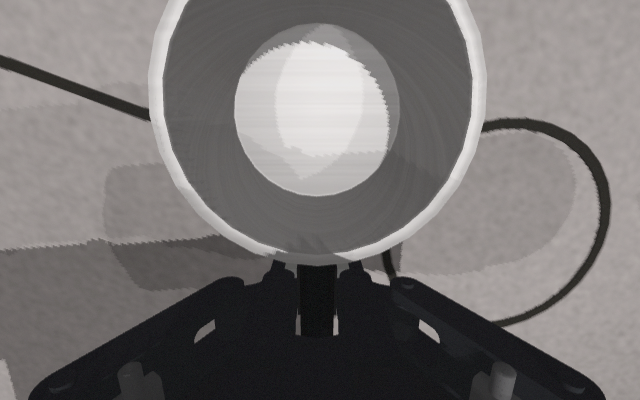

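View pics/s4.png

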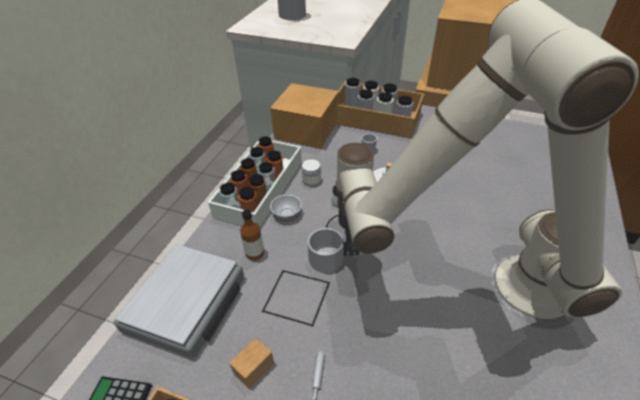

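The canister slides flat and the grip hasn't shifted. I'll do the second half.

>>> jog_arm(
  increments=[
    [0.004,-0.006,0,0],
    [0.013,-0.018,0,0],
    [0.023,-0.033,0,0],
    [0.033,-0.048,0,0],
    [0.044,-0.064,0,0],
    [0.055,-0.08,0,0],
    [0.066,-0.096,0,0],
    [0.075,-0.11,0,0],
    [0.081,-0.119,0,0],
    [0.084,-0.123,0,0],
  ],
)

```text
clock: 6.78
position: [526.0, 214.5, 42.8]
ee_rot: [0.981, 0.194, -0.0, 0.002]
contact_force: [-1.6, -8.9, 7.7]
gripper_width: 13.2
```

>>> jog_arm(
  increments=[
    [0,0,0,0],
    [0,0,0,0],
  ],
)

```text
clock: 7.02
position: [526.3, 214.8, 42.8]
ee_rot: [0.981, 0.194, 0.0, 0.001]
contact_force: [0.6, -1.3, 2.3]
gripper_width: 13.3
```

```bash
python3 - <<'E'
from h import *
s=read_state();print(s["clock"],s["position"],s["ee_rot"],s["contact_force"],s["gripper_width"])
im,C=snap("wrist","w5");im,_=snap("side","s5");a=im[210:340,240:400,::-1];cv2.imwrite("pics/s5z.png",cv2.resize(a,None,fx=4,fy=4,interpolation=cv2.INTER_CUBIC))
im,_=snap("top","t5");a=im[160:270,190:320,::-1];cv2.imwrite("pics/t5z.png",cv2.resize(a,None,fx=5,fy=5,interpolation=cv2.INTER_CUBIC))
E
```

```text
7.025 [526.32528029 214.76915984  42.8276905 ] [9.81060162e-01 1.93697823e-01 1.94028069e-04 1.44025222e-03] [ 0.62389536 -1.34655665  2.34898833] 13.309859269230206
```

View pics/w5.png

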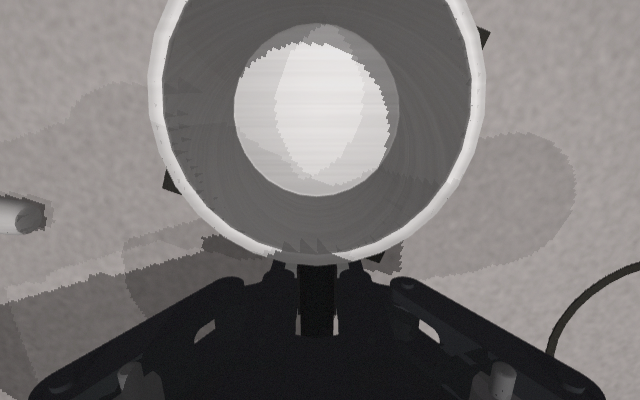

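View pics/s5z.png

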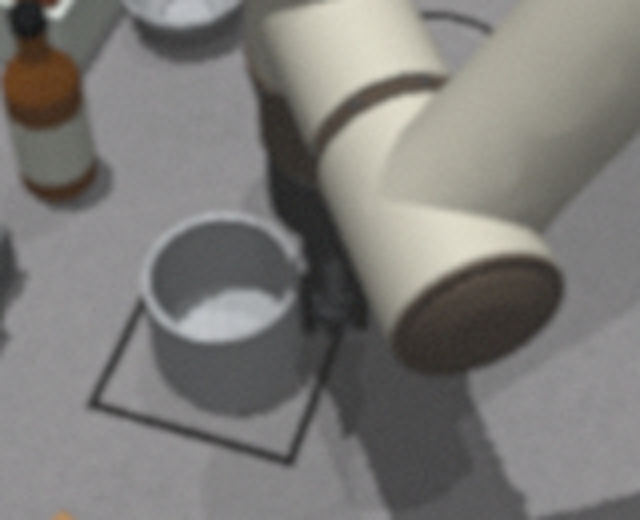

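View pics/t5z.png

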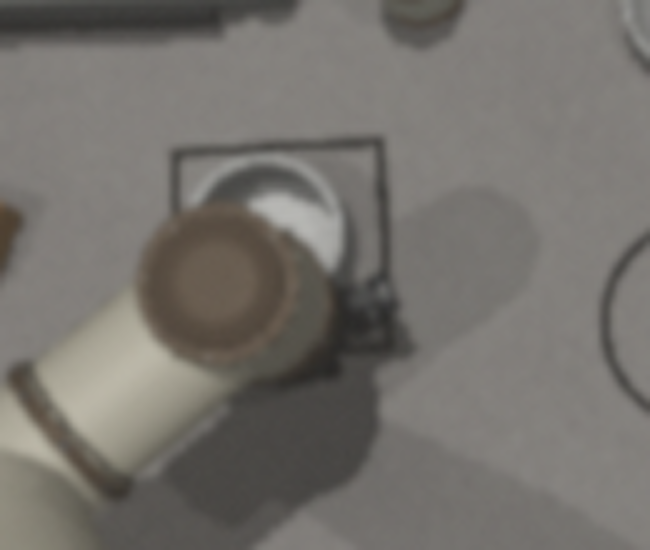

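Three corner tips of the square show from under the canister: (490,38), (163,192) and (378,263). I'll compare their midpoint with the rim centre.

```bash
python3 - <<'E'
from h import *
im=cv2.imread("pics/w5.png")
cs=[im[a:a+60,b:b+80] for a,b in [(15,450),(155,140),(225,345)]]
cv2.imwrite("pics/z6.png",np.hstack([cv2.resize(c,None,fx=3.3,fy=3.3,interpolation=cv2.INTER_CUBIC) for c in cs]))
s=read_state();C=cam("wrist",s)
P={n:px2w(C,u,v,0) for n,u,v in [("B",490,35),("D",164,193),("C",380,263)]}
print(P,(P["B"]+P["D"])/2,np.linalg.norm(P["B"]-P["D"]),np.linalg.norm(P["B"]-P["C"]),np.linalg.norm(P["D"]-P["C"]))
L=px2w(C,149,90,80);Rr=px2w(C,487,90,80);B=px2w(C,318,266,80);print(L,Rr,(L+Rr)/2,B)
E
```

```text
{'B': array([664.7916635 , 172.91669908,   0.        ]), 'D': array([516.67626692, 309.26290852,   0.        ]), 'C': array([523.79316328, 168.37140653,   0.        ])} [590.73396521 241.0898038    0.        ] 201.31681383397327 141.07174327125077 141.07113647530963
[580.55059234 288.48813648  80.        ] [617.49619391 198.80366473  80.        ] [599.02339313 243.6459006   80.        ] [547.01493573 222.2661564   80.        ]
```

View pics/z6.png

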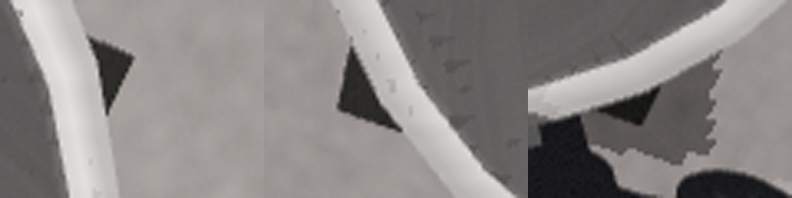

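```bash
python3 - <<'E'
from h import *
from scipy.optimize import least_squares
C=cam("wrist")
B,D,Cc=[px2w(C,u,v,0)[:2] for u,v in [(490.3,32.3),(162.1,187.7),(379.5,262.9)]]
print("sq",B,D,Cc,(B+D)/2,np.linalg.norm(B-D),np.linalg.norm(B-Cc),np.linalg.norm(D-Cc))
im=cv2.imread("pics/w5.png")
# outer rim edge: scan from outside along rows for bright threshold
g=cv2.cvtColor(im,cv2.COLOR_BGR2GRAY).astype(float)
pts=[]
for v in range(10,250,10):
    r=g[v]
    row=[]
    for rng in (range(130,300),range(500,340,-1)):
        for u in rng:
            if r[u]>200: row.append(u);break
        else: row.append(None)
    if v%20==10: print(v,row)
    for u in row:
        if u: pts.append(px2w(C,u,v,80)[:2])
pts=np.array(pts)
f=least_squares(lambda x:np.hypot(*(pts-x[:2]).T)-x[2],[594,242,50],loss="soft_l1")
print(f.x,np.abs(f.fun).max())
E
```

```text
sq [665.93339647 173.44413734] [519.45788412 311.11706235] [523.73513282 168.7034063 ] [592.69564029 242.28059984] 201.01967564493637 142.2772670319544 142.4778729696254
10 [171, 462]
30 [163, 471]
50 [157, 476]
70 [154, 480]
90 [154, 480]
110 [153, 479]
130 [160, 475]
150 [167, 470]
170 [176, 460]
190 [188, 446]
210 [205, 429]
230 [227, 406]
[593.50232449 241.68721025  47.15141744] 0.8620527253578487
```

The square centre is (592.7,242.3), with sides measuring 142.3 and 142.5 against the true 142. The canister centre is (593.5,241.7), so it is within 1 mm. I'll release and rise.

>>> jog_arm(
  increments=[
    [0,0,0,0],
    [0,0,0,0],
    [0,0,0,0],
    [0,0,0,0],
  ],
  hand=0.0,
)

```text
clock: 7.68
position: [526.2, 214.8, 42.7]
ee_rot: [0.981, 0.194, 0.0, 0.002]
contact_force: [0.1, -0.6, -0.4]
gripper_width: 42.8
```

>>> jog_arm(
  increments=[
    [0,0,-0.005,0],
    [0,0,-0.02,0],
    [0,0,-0.05,0],
    [0,0,-0.09,0],
    [0,0,-0.14,0],
    [0,0,-0.19,0],
    [0,0,-0.22,0],
    [0,0,-0.22,0],
    [0,0,-0.22,0],
  ],
)

```text
clock: 8.8
position: [525.5, 215.2, 262.8]
ee_rot: [0.981, 0.194, -0.0, 0.001]
contact_force: [-0.9, 0.2, 0.1]
gripper_width: 42.6
```

```bash
python3 - <<'E'
from h import *
s=read_state();print(s["clock"],s["position"],s["ee_rot"],s["contact_force"],s["gripper_width"],s["joints"])
im,C=snap("wrist","w6")
X=R.from_quat(s["ee_rot"]).as_matrix();print(X.round(3))
print(tool(np.array([420.,-270,265])-s["position"],s))
E
```

```text
8.8 [525.50465771 215.2052575  262.79699961] [ 9.81050400e-01  1.93747486e-01 -2.21183685e-04  1.40521882e-03] [-0.92342649  0.18880646  0.0854185 ] 42.63167411408755 [ 0.67512416  0.27804479 -0.11275123  0.0024732  -1.18169189  1.28469357]
[[ 0.925  0.38   0.   ]
 [ 0.38  -0.925 -0.003]
 [-0.001  0.003 -1.   ]]
[-0.28203741  0.40867399 -0.00083527]
```

View pics/w6.png

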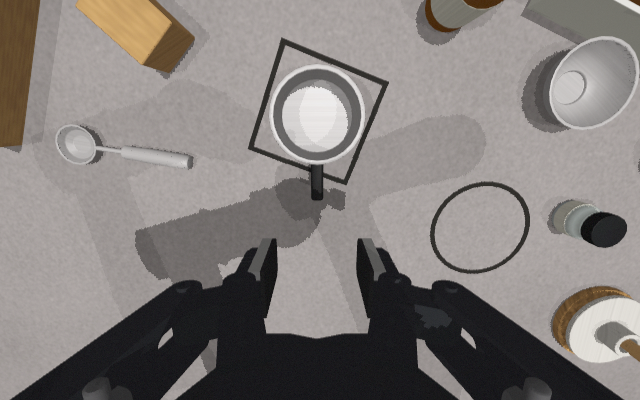

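The canister stands inside the square, centred at about (318,115). Next I'll go to a viewing pose over the lid.

>>> jog_arm(
  increments=[
    [-0.02,0.03,0,0],
    [-0.05,0.075,0,0],
    [-0.08,0.122,0,0],
    [-0.112,0.17,0,0],
    [-0.144,0.22,0,0],
    [-0.176,0.27,0.01,0],
    [-0.21,0.32,0.025,0],
    [-0.24,0.37,0.04,0],
    [-0.27,0.41,0.055,0],
    [-0.284,0.435,0.063,0],
  ],
)

```text
clock: 10.1
position: [426.0, -297.1, 198.9]
ee_rot: [0.981, 0.193, -0.003, 0.001]
contact_force: [0.1, 0.1, 0.4]
gripper_width: 42.5
```

>>> jog_arm(
  increments=[
    [0,0,0,0],
    [0,0,0,0],
  ],
)

```text
clock: 10.35
position: [425.6, -296.7, 198.1]
ee_rot: [0.981, 0.192, -0.004, 0.0]
contact_force: [-0.3, 0.6, -0.3]
gripper_width: 42.7
```

```bash
python3 - <<'E'
from h import *
s=read_state();print(s["clock"],s["position"],s["ee_rot"],s["contact_force"],s["gripper_width"],s["joints"])
im,C=snap("wrist","w7")
im,C=snap("top","t7");a=im[160:270,190:320,::-1];cv2.imwrite("pics/t7z.png",cv2.resize(a,None,fx=5,fy=5,interpolation=cv2.INTER_CUBIC))
E
```

```text
10.35 [ 425.56646881 -296.70820079  198.14039527] [ 9.81303733e-01  1.92431974e-01 -3.59362113e-03  6.21620989e-05] [-0.25667231  0.55358316 -0.27451737] 42.66673604817692 [-0.2937587   0.25172524 -0.32335169  0.00412534 -1.00201539  2.24960437]
```

View pics/w7.png

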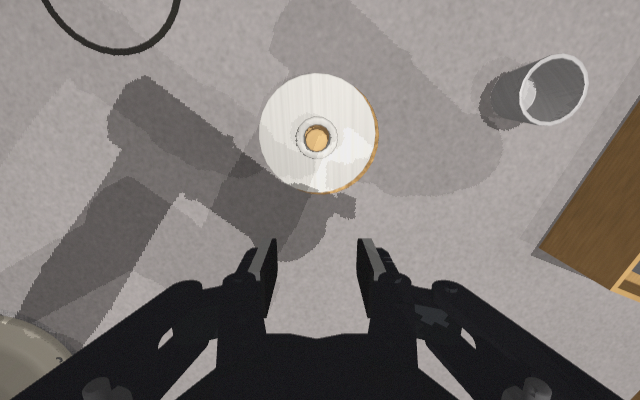

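View pics/t7z.png

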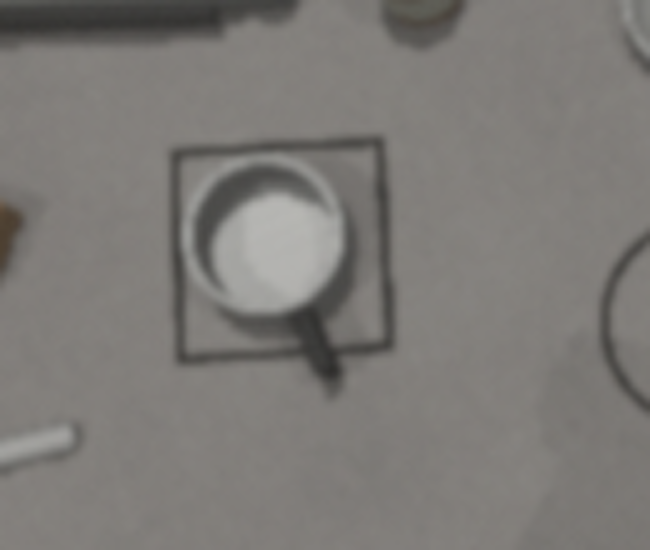

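The knob top is at (317,140), the collar top at (317,137) and the cover disc at (318,133).

```bash
python3 - <<'E'
from h import *
s=read_state();C=cam("wrist",s)
im=cv2.imread("pics/w7.png");cv2.imwrite("pics/z7.png",cv2.resize(im[65:200,250:385],None,fx=4,fy=4,interpolation=cv2.INTER_CUBIC))
for n,u,v,z in [("knob",317,140,92),("collar",317,137,60),("disc",318,132.5,32)]:
    p=px2w(C,u,v,z);print(n,p.round(1),tool(p-s["position"],s).round(4))
s6={"position":np.array([525.50465771,215.2052575,262.79699961]),"ee_rot":[9.81050400e-01,1.93747486e-01,-2.21183685e-04,1.40521882e-03]}
C=cam("wrist",s6)
q=[px2w(C,u,v,0)[:2] for u,v in [(283,38),(388,82),(346,185),(248,148)]];print("sq",np.mean(q,0),np.array(q).round(1))
im=cv2.imread("pics/w6.png");cv2.imwrite("pics/z6b.png",cv2.resize(im[30:205,235:400],None,fx=3.4,fy=3.4,interpolation=cv2.INTER_CUBIC))
E
```

```text
knob [ 475.8 -277.2   92. ] [0.0537 0.0011 0.1067]
collar [ 475.9 -277.2   60. ] [0.054  0.0011 0.1387]
disc [ 478.6 -277.3   32. ] [0.0566 0.0022 0.1667]
sq [592.82940991 241.58363201] [[661.3 313.1]
 [665.2 174. ]
 [524.1 168.9]
 [520.7 310.2]]
```

View pics/z7.png

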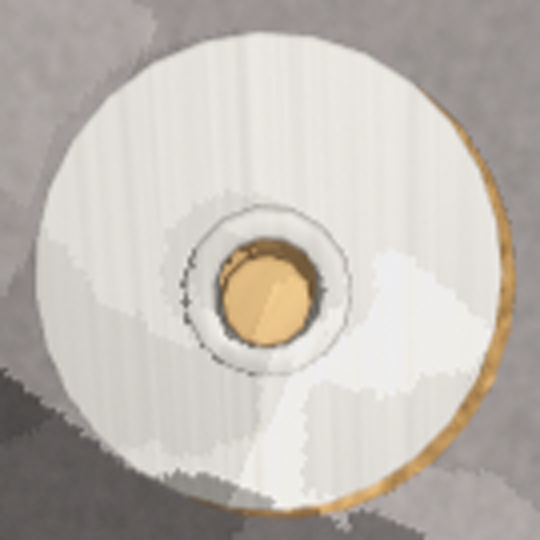

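View pics/z6b.png

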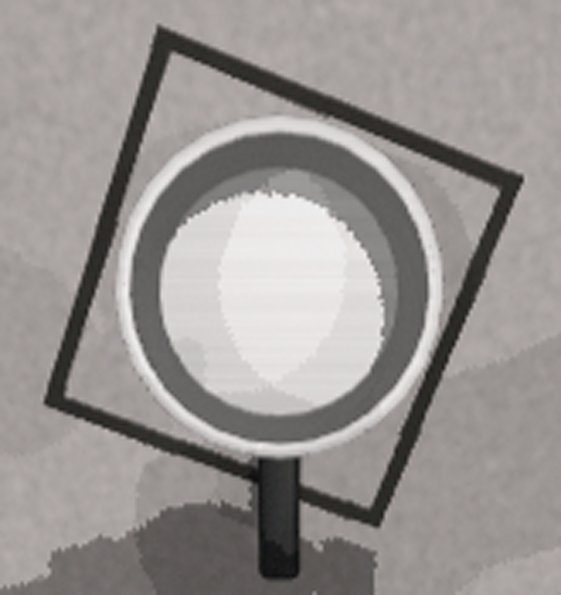

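>>> jog_arm(
  increments=[
    [0.015,0.001,0,0],
    [0.04,0.0015,0,0],
    [0.0535,0.0015,0.01,0],
    [0.0535,0.0015,0.035,0],
    [0.0535,0.0015,0.06,0],
    [0.0535,0.0015,0.07,0],
    [0.0535,0.0015,0.07,0],
  ],
)

```text
clock: 11.32
position: [476.1, -277.3, 127.9]
ee_rot: [0.981, 0.193, -0.004, 0.0]
contact_force: [0.5, 0.8, -1.0]
gripper_width: 42.7
```

```bash
python3 - <<'E'
from h import *
s=read_state();C=cam("wrist",s);print(s["clock"],s["position"],s["ee_rot"],s["contact_force"],s["gripper_width"])
p=np.array([475.8,-277.2,84]);print(tool(p-s["position"],s).round(4),w2px(C,p+[0,0,8]))
snap("wrist","w8")
E
```

```text
11.325 [ 476.05376846 -277.30052487  127.92637793] [ 9.81105146e-01  1.93441968e-01 -3.57952498e-03  2.89067905e-04] [ 0.52849877  0.79008758 -0.98563234] 42.73157539541339
[ 0.0001 -0.0002  0.0439] [315.21004658 238.85227112]
```

View pics/w8.png

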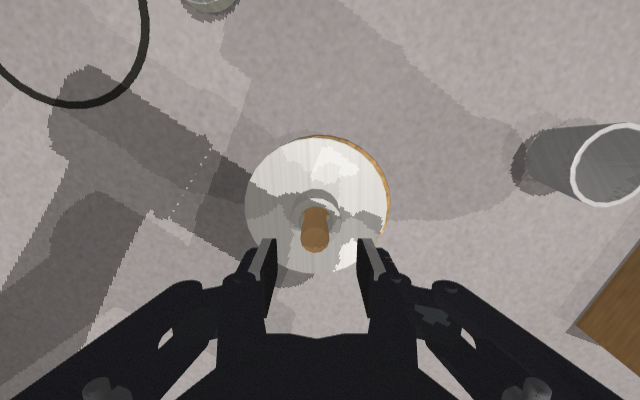

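The knob is at (315,241), centred between the pads. I'll go down and grip.

>>> jog_arm(
  increments=[
    [-0.001,0,0.015,0],
    [-0.001,0,0.03,0],
    [-0.001,0,0.04,0],
    [-0.001,0,0.044,0],
    [-0.001,0,0.044,0],
  ],
)

```text
clock: 12.0
position: [475.3, -278.1, 84.5]
ee_rot: [0.981, 0.193, -0.003, 0.001]
contact_force: [-0.4, 0.9, -0.2]
gripper_width: 42.8
```

>>> jog_arm(
  increments=[
    [0,0,0,0],
    [0,0,0,0],
    [0,0,0,0],
    [0,0,0,0],
    [0,0,0,0],
    [0,0,0,0],
  ],
  hand=-1,
)

```text
clock: 12.75
position: [475.3, -278.0, 84.7]
ee_rot: [0.981, 0.194, -0.003, 0.001]
contact_force: [-0.7, 2.0, 2.4]
gripper_width: 16.0
```

>>> jog_arm(
  increments=[
    [0,0,-0.003,0],
    [0,0,-0.01,0],
    [0,0,-0.025,0],
    [0,0,-0.05,0],
    [0,0,-0.075,0],
    [0,0,-0.1,0],
    [0,0,-0.125,0],
    [0,0,-0.14,0],
    [0,0,-0.14,0],
    [0,0,-0.14,0],
  ],
)

```text
clock: 14.0
position: [475.4, -277.3, 223.7]
ee_rot: [0.981, 0.193, -0.004, -0.0]
contact_force: [0.6, 0.2, -2.9]
gripper_width: 16.2
```

```bash
python3 - <<'E'
from h import *
s=read_state();print(s["clock"],s["position"],s["ee_rot"],s["contact_force"],s["gripper_width"],s["joints"])
snap("wrist","w9");im,_=snap("side","s9");a=im[60:240,290:480,::-1];cv2.imwrite("pics/s9z.png",cv2.resize(a,None,fx=3,fy=3,interpolation=cv2.INTER_CUBIC))
E
```

```text
14.0 [ 475.42963322 -277.34467244  223.68557076] [ 9.81131914e-01  1.93302615e-01 -3.77696508e-03 -8.91142578e-06] [ 0.6097424   0.16920407 -2.93145372] 16.180360302554984 [-0.23186683  0.28066616 -0.21203181  0.00351466 -1.08498588  2.19006846]
```

View pics/w9.png

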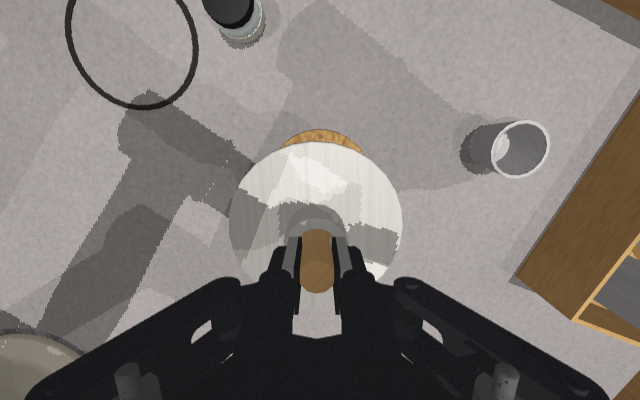

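View pics/s9z.png

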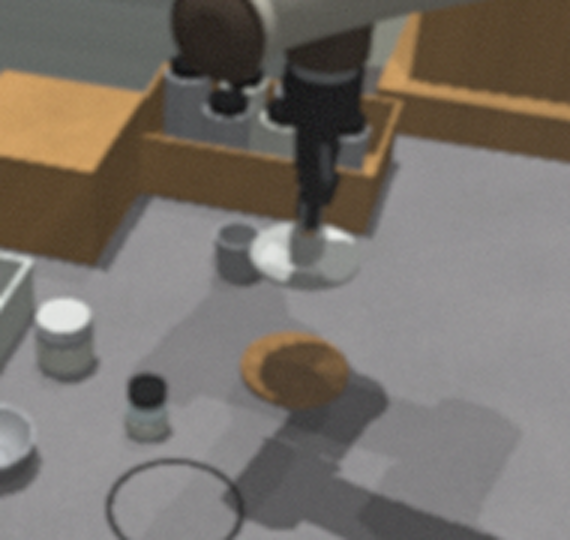

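Both lids are held level: −2.9 N matches 0.29 kg, and the opening is 16.2 mm. I'll work out the lid axis relative to the TCP and the path to the canister.

```bash
python3 - <<'E'
from h import *
s=read_state();C=cam("wrist",s);z=s["position"][2]-52.7;Rt=R.from_quat(s["ee_rot"])
im=cv2.imread("pics/w9.png");g=cv2.cvtColor(im,cv2.COLOR_BGR2GRAY)
for n,u,v in [("L",229,222),("R",402,222),("T",316,141)]:
    p=px2w(C,u,v,z);print(n,p.round(1),Rt.inv().apply(p-s["position"]).round(1))
s6={"position":np.array([525.50465771,215.2052575,262.79699961]),"ee_rot":[9.81050400e-01,1.93747486e-01,-2.21183685e-04,1.40521882e-03]}
print("rim",px2w(cam("wrist",s6),317.4,114.3,80))
for t in ([593.2,241.8,224],[593.2,241.8,141]): print(tool(np.array(t)-s["position"],s).round(4))
E
```

```text
L [ 457.8 -223.1  170.8] [  4.7 -56.9  52.8]
R [ 501.  -328.3  170.8] [ 4.8 56.8 52.6]
T [ 528.  -256.1  170.8] [57.1  0.3 52.2]
rim [594.62854273 241.32267083  80.        ]
[ 0.306  -0.4357 -0.0023]
[ 0.3066 -0.4356  0.0807]
```

>>> jog_arm(
  increments=[
    [0.005,-0.007,0,0],
    [0.015,-0.021,0,0],
    [0.031,-0.044,0,0],
    [0.05,-0.071,0,0],
    [0.07,-0.1,0,0],
    [0.09,-0.128,0,0],
    [0.11,-0.156,0,0],
    [0.13,-0.185,0,0],
    [0.15,-0.213,0,0],
    [0.17,-0.242,0,0],
  ],
)

```text
clock: 15.35
position: [540.8, 13.2, 222.4]
ee_rot: [0.981, 0.194, -0.004, -0.0]
contact_force: [0.5, -0.3, -2.3]
gripper_width: 16.0
```

```bash
python3 - <<'E'
from h import *
s=read_state();print(s["clock"],s["position"],s["ee_rot"],s["contact_force"],s["gripper_width"])
print(tool(np.array([594.3,241.6,224])-s["position"],s).round(4))
E
```

```text
15.35 [540.78112687  13.23334947 222.42883055] [ 9.81016432e-01  1.93881614e-01 -4.08388410e-03 -4.40537516e-05] [ 0.46807975 -0.34685315 -2.33086264] 15.973414606844639
[ 0.1364 -0.1908 -0.0023]
```

>>> jog_arm(
  increments=[
    [0.018,-0.025,0,0],
    [0.036,-0.05,0,0],
    [0.056,-0.078,0,0],
    [0.076,-0.106,0,0],
    [0.096,-0.134,0,0],
    [0.114,-0.159,0,0],
    [0.127,-0.178,0,0],
    [0.134,-0.187,0,0],
    [0.136,-0.191,0,0],
    [0.136,-0.191,0,0],
  ],
)

```text
clock: 16.6
position: [593.7, 241.2, 221.6]
ee_rot: [0.981, 0.194, -0.004, 0.0]
contact_force: [-0.3, 0.5, -3.1]
gripper_width: 15.9
```

>>> jog_arm(
  increments=[
    [0,0,0,0],
    [0,0,0,0],
  ],
)

```text
clock: 16.85
position: [593.7, 240.5, 221.9]
ee_rot: [0.981, 0.193, -0.004, 0.0]
contact_force: [-0.2, 0.6, -3.0]
gripper_width: 16.1
```

```bash
python3 - <<'E'
from h import *
s=read_state();print(s["clock"],s["position"],s["ee_rot"],s["contact_force"],s["gripper_width"])
print(tool(np.array([594.3,241.6,160])-s["position"],s).round(4))
snap("wrist","w10");im,_=snap("side","s10");a=im[150:340,220:400,::-1];cv2.imwrite("pics/s10z.png",cv2.resize(a,None,fx=3,fy=3,interpolation=cv2.INTER_CUBIC))
E
```

```text
16.85 [593.68632937 240.47400622 221.86348475] [ 9.81148708e-01  1.93206862e-01 -4.28026832e-03  2.33815441e-05] [-0.23768773  0.55370934 -2.9804398 ] 16.064348051633573
[ 0.0015 -0.0007  0.0619]
```

View pics/w10.png

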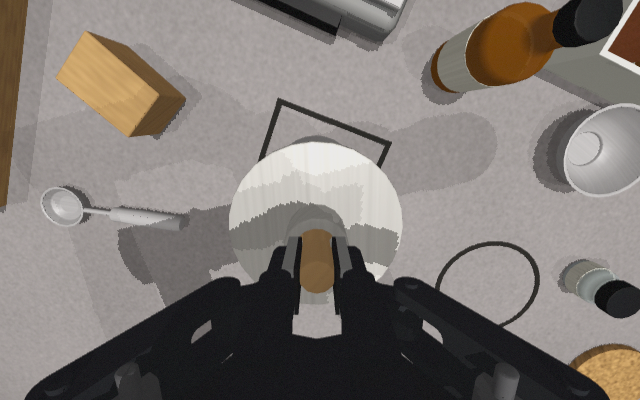

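View pics/s10z.png

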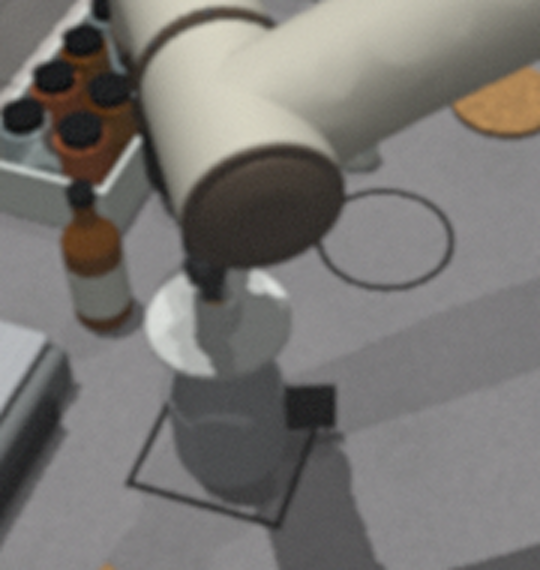

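The lid is above the canister. I'll lower it to just over the rim first.

>>> jog_arm(
  increments=[
    [0.0015,-0.001,0.01,0],
    [0.0015,-0.001,0.025,0],
    [0.0015,-0.001,0.042,0],
    [0.0015,-0.001,0.055,0],
    [0.0015,-0.001,0.061,0],
    [0.0015,-0.001,0.062,0],
    [0.0015,-0.001,0.062,0],
  ],
)

```text
clock: 17.82
position: [594.6, 242.3, 160.4]
ee_rot: [0.981, 0.193, -0.004, -0.0]
contact_force: [-0.7, 0.7, -2.4]
gripper_width: 15.8
```

```bash
python3 - <<'E'
from h import *
s=read_state();print(s["clock"],s["position"],s["ee_rot"],s["contact_force"],s["gripper_width"])
print(tool(np.array([594.0,241.6,141])-s["position"],s).round(4))
snap("wrist","w11")
E
```

```text
17.825 [594.60528038 242.29442349 160.36488958] [ 9.81101507e-01  1.93459284e-01 -3.65040147e-03 -1.13902069e-04] [-0.67325065  0.69228687 -2.38118602] 15.828175454830673
[-0.0007  0.0004  0.0194]
```

View pics/w11.png

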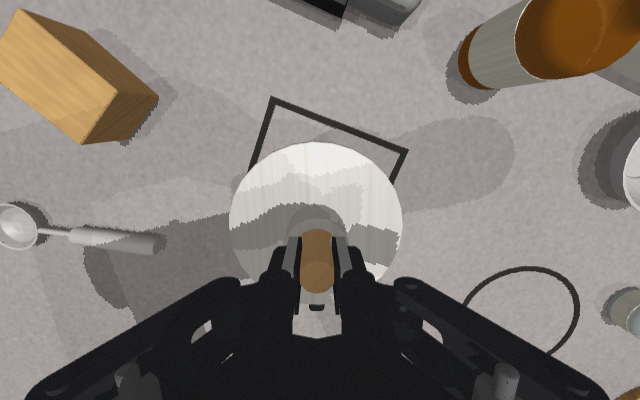

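>>> jog_arm(
  increments=[
    [-0.0005,0.0005,0.003,0],
    [-0.0005,0.0005,0.006,0],
    [-0.0005,0.0005,0.009,0],
    [-0.0005,0.0005,0.012,0],
    [-0.0005,0.0005,0.014,0],
    [-0.0005,0.0005,0.016,0],
    [-0.0005,0.0005,0.016,0],
  ],
)

```text
clock: 18.75
position: [594.2, 241.6, 144.3]
ee_rot: [0.981, 0.193, -0.004, -0.0]
contact_force: [-0.1, -0.5, -3.3]
gripper_width: 16.1
```

>>> jog_arm(
  increments=[
    [0,0,0.001,0],
    [0,0,0.002,0],
    [0,0,0.003,0],
    [0,0,0.003,0],
  ],
)

```text
clock: 19.25
position: [594.1, 241.6, 141.2]
ee_rot: [0.981, 0.193, -0.004, -0.0]
contact_force: [-0.2, -0.4, -2.7]
gripper_width: 16.2
```

Still hanging freely at 141.2. I'll go on down in half-millimetre steps.

>>> jog_arm(
  increments=[
    [0,0,0.0005,0],
    [0,0,0.001,0],
    [0,0,0.001,0],
  ],
)

```text
clock: 19.62
position: [594.3, 241.8, 141.0]
ee_rot: [0.981, 0.194, -0.003, -0.0]
contact_force: [-0.7, 0.6, 2.1]
gripper_width: 16.2
```

>>> jog_arm(
  increments=[
    [0,0,0.0005,0],
    [0,0,0.001,0],
    [0,0,0.001,0],
  ],
)

```text
clock: 20.0
position: [594.4, 241.9, 140.8]
ee_rot: [0.981, 0.194, -0.003, -0.0]
contact_force: [-2.9, 0.4, 5.0]
gripper_width: 16.2
```

Contact comes at TCP z≈140.9, where 140.7 was expected for a fully seated lid. I'll release.

>>> jog_arm(
  increments=[
    [0,0,0,0],
    [0,0,0,0],
    [0,0,0,0],
    [0,0,0,0],
    [0,0,0,0],
  ],
  hand=0.6,
)

```text
clock: 20.62
position: [594.5, 241.9, 140.6]
ee_rot: [0.981, 0.194, -0.003, -0.0]
contact_force: [0.5, 0.6, 0.2]
gripper_width: 68.1
```

>>> jog_arm(
  increments=[
    [0,0,-0.01,0],
    [-0.02,0,-0.03,0],
    [-0.04,0,-0.05,0],
    [-0.05,0,-0.07,0],
    [-0.05,0,-0.08,0],
    [-0.05,0,-0.08,0],
  ],
)

```text
clock: 21.38
position: [549.5, 223.5, 222.0]
ee_rot: [0.981, 0.194, -0.002, -0.001]
contact_force: [-0.5, 0.1, -1.2]
gripper_width: 68.3
```

```bash
python3 - <<'E'
from h import *
s=read_state();C=cam("wrist",s);print(s["clock"],s["position"],s["ee_rot"],s["contact_force"],s["gripper_width"])
for n,p in [("knob",[594.3,241.8,148]),("collar",[594.3,241.8,116]),("disc",[594.3,241.8,88])]: print(n,w2px(C,p).round(1))
snap("wrist","w12");im,_=snap("side","s12");a=im[180:340,220:400,::-1];cv2.imwrite("pics/s12z.png",cv2.resize(a,None,fx=3.5,fy=3.5,interpolation=cv2.INTER_CUBIC))
E
```

```text
21.375 [549.46943041 223.45730895 221.99586973] [ 9.81042089e-01  1.93785167e-01 -1.81383086e-03 -6.61983397e-04] [-0.47268941  0.11486711 -1.15901544] 68.28559396593074
knob [315.9 151. ]
collar [316.  146.4]
disc [316.1 143.3]
```

View pics/w12.png

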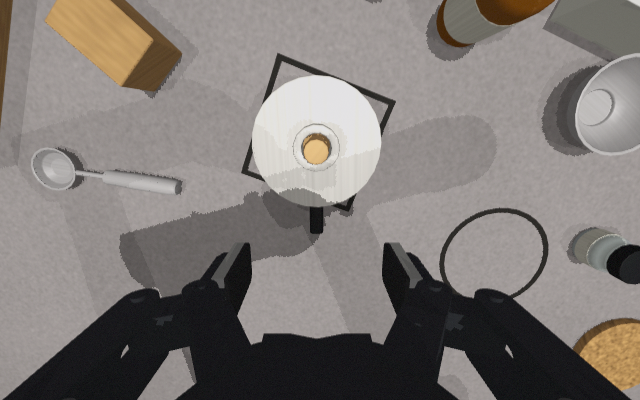

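View pics/s12z.png

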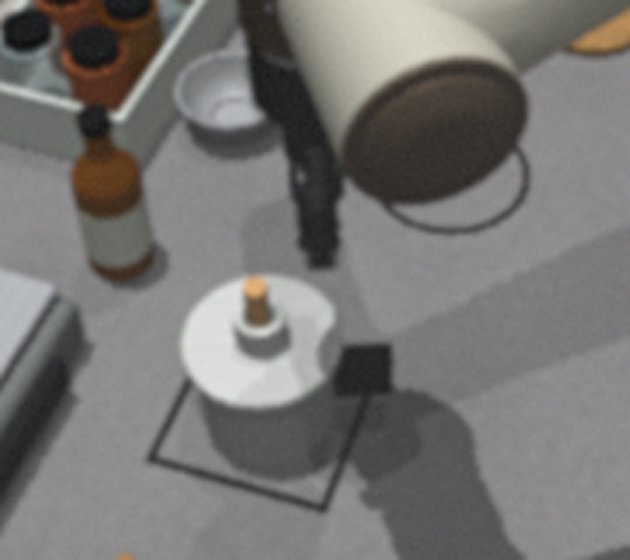

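The lid is seated level: knob at (316,152) and collar at (316,147) against predictions of 151 and 146. The cover's apparent width of 131 px also fits a height of 88 mm. Next is the collar grasp.

```bash
python3 - <<'E'
from h import *
s=read_state();C=cam("wrist",s)
for p in ([316,152,148],[316,147,116]): print(px2w(C,*p))
for z in (222,165,106): print(tool(np.array([594,241.8,z])-s["position"],s).round(4))
E
```

```text
[593.01478192 240.97516726 148.        ]
[593.04745006 241.06917895 116.        ]
[ 0.0489 -0.0002 -0.0021]
[ 0.0493 -0.0001  0.0549]
[ 0.0497 -0.      0.1139]
```

>>> jog_arm(
  increments=[
    [0.015,0,0,0],
    [0.04,0,0,0],
    [0.049,0,0.01,0],
    [0.049,0,0.03,0],
    [0.049,0,0.05,0],
    [0.049,0,0.07,0],
    [0.049,0,0.075,0],
    [0.049,0,0.075,0],
  ],
)

```text
clock: 22.48
position: [593.4, 241.4, 144.2]
ee_rot: [0.981, 0.194, -0.004, 0.0]
contact_force: [0.0, -0.3, -0.4]
gripper_width: 68.7
```

```bash
python3 - <<'E'
from h import *
s=read_state();print(s["clock"],s["position"],s["ee_rot"],s["contact_force"],s["gripper_width"])
for z in (110,106): print(tool(np.array([594,241.7,z])-s["position"],s).round(4))
snap("wrist","w13")
E
```

```text
22.475 [593.3650055  241.35824558 144.21813016] [ 9.81065417e-01  1.93632514e-01 -4.12519777e-03  2.84126327e-04] [ 0.01803665 -0.29169394 -0.35839146] 68.74842571075945
[ 0.001  -0.      0.0342]
[ 0.001  -0.      0.0382]
```

View pics/w13.png

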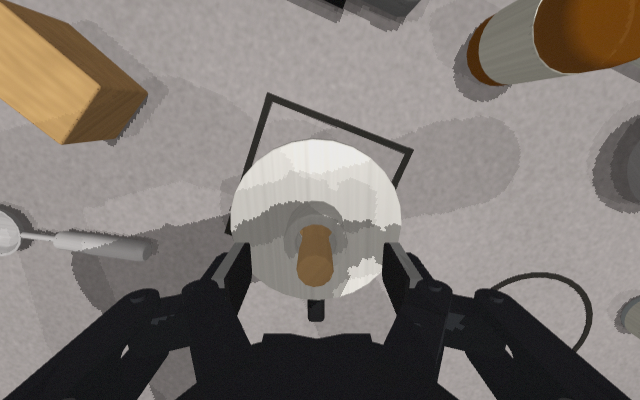

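The knob and collar sit between the pads. I'll go down, then close.

>>> jog_arm(
  increments=[
    [0.0005,0,0.01,0],
    [0.0005,0,0.02,0],
    [0.0005,0,0.03,0],
    [0.0005,0,0.035,0],
    [0.0005,0,0.037,0],
    [0.0005,0,0.037,0],
  ],
)

```text
clock: 23.28
position: [594.1, 241.8, 108.1]
ee_rot: [0.981, 0.194, -0.003, 0.0]
contact_force: [0.2, 0.0, -0.6]
gripper_width: 68.2
```

>>> jog_arm(
  increments=[
    [0,0,0,0],
    [0,0,0,0],
    [0,0,0,0],
    [0,0,0,0],
    [0,0,0,0],
    [0,0,0,0],
  ],
  hand=-1,
)

```text
clock: 24.02
position: [594.5, 242.0, 108.8]
ee_rot: [0.981, 0.194, -0.003, -0.0]
contact_force: [-1.9, -0.1, 6.0]
gripper_width: 34.9
```

```bash
python3 - <<'E'
from h import *
s=read_state();print(s["clock"],s["position"],s["ee_rot"],s["contact_force"],s["wrist_torque"],s["gripper_width"])
snap("wrist","w14")
im,_=snap("side","s14");a=im[180:340,220:400,::-1];cv2.imwrite("pics/s14z.png",cv2.resize(a,None,fx=3.5,fy=3.5,interpolation=cv2.INTER_CUBIC))
E
```

```text
24.025 [594.45669373 242.04838947 108.75529807] [ 9.81032117e-01  1.93827017e-01 -2.65492073e-03 -1.58296413e-04] [-1.9243385  -0.10963441  5.97786719] [0.19959694 0.22556185 0.0414678 ] 34.86583281933177
```

View pics/w14.png

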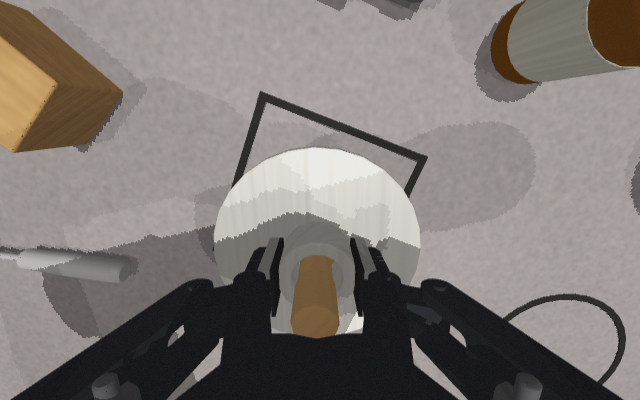

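View pics/s14z.png

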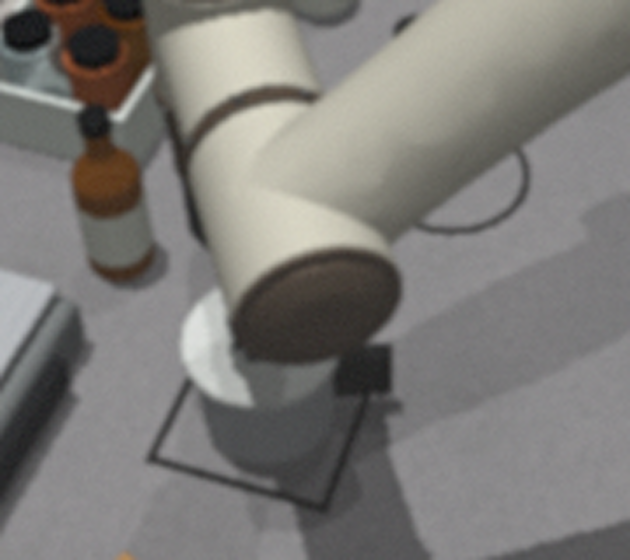

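The collar is gripped: 34.9 mm reads low by a few mm, as the earlier grips also did. I'll lift slowly until clear of the knob.

>>> jog_arm(
  increments=[
    [0,0,-0.002,0],
    [0,0,-0.006,0],
    [0,0,-0.012,0],
    [0,0,-0.018,0],
    [0,0,-0.024,0],
    [0,0,-0.03,0],
    [0,0,-0.036,0],
    [0,0,-0.042,0],
    [0,0,-0.046,0],
    [0,0,-0.046,0],
  ],
)

```text
clock: 25.38
position: [594.8, 242.2, 155.1]
ee_rot: [0.981, 0.194, -0.002, -0.0]
contact_force: [-0.1, 0.4, -1.6]
gripper_width: 35.4
```

```bash
python3 - <<'E'
from h import *
s=read_state();print(s["clock"],s["position"],s["ee_rot"],s["contact_force"],s["wrist_torque"],s["gripper_width"])
print(tool(np.array([594.3,241.9,285])-s["position"],s).round(4))
snap("wrist","w15")
im,_=snap("side","s15");a=im[180:340,220:400,::-1];cv2.imwrite("pics/s15z.png",cv2.resize(a,None,fx=3.5,fy=3.5,interpolation=cv2.INTER_CUBIC))
E
```

```text
25.375 [594.82958246 242.18343699 155.13425928] [ 9.81032003e-01  1.93831247e-01 -2.36209735e-03 -2.79426151e-04] [-0.07276343  0.41220891 -1.5605508 ] [ 0.0123946  -0.01539292 -0.00657026] 35.40772495502645
[-1.200e-03 -1.000e-04 -1.299e-01]
```

View pics/s15z.png

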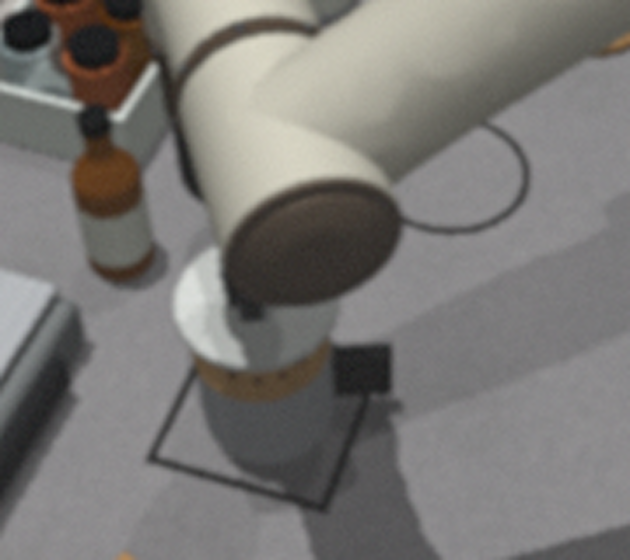

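View pics/w15.png

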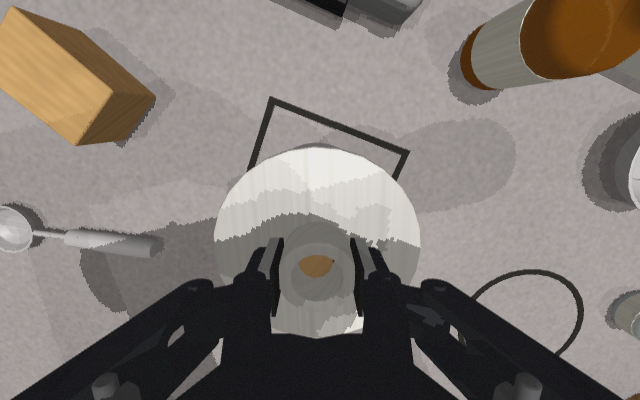

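The cover comes up alone, with a load of about 1.5 N against its 1.3 N weight. The wooden inner lid stays on the rim. I'll keep going up.

>>> jog_arm(
  increments=[
    [0,0,-0.006,0],
    [0,0,-0.016,0],
    [-0.0005,0,-0.03,0],
    [-0.001,0,-0.046,0],
    [-0.001,0,-0.062,0],
    [-0.001,0,-0.08,0],
    [-0.001,0,-0.096,0],
    [-0.001,0,-0.108,0],
    [-0.001,0,-0.117,0],
    [-0.001,0,-0.12,0],
  ],
)

```text
clock: 26.72
position: [594.4, 241.8, 275.0]
ee_rot: [0.981, 0.194, -0.003, -0.0]
contact_force: [0.4, -0.7, -1.3]
gripper_width: 35.5
```

>>> jog_arm(
  increments=[
    [0,0,0,0],
    [0,0,0,0],
    [0,0,0,0],
    [0,0,0,0],
  ],
)

```text
clock: 27.22
position: [594.3, 241.8, 274.7]
ee_rot: [0.981, 0.194, -0.003, -0.0]
contact_force: [0.1, 0.2, -1.3]
gripper_width: 35.7
```

```bash
python3 - <<'E'
from h import *
s=read_state();print(s["clock"],s["position"],s["ee_rot"],s["contact_force"],s["gripper_width"],abs(s["joint_vel"]).max())
im,_=snap("side","s16");a=im[130:340,220:420,::-1];cv2.imwrite("pics/s16z.png",cv2.resize(a,None,fx=2.8,fy=2.8,interpolation=cv2.INTER_CUBIC))
im,_=snap("top","t16");a=im[130:270,150:480,::-1];cv2.imwrite("pics/t16z.png",cv2.resize(a,None,fx=2.4,fy=2.4,interpolation=cv2.INTER_CUBIC))
E
```

```text
27.225 [594.32502507 241.76268114 274.74635175] [ 9.81035662e-01  1.93805364e-01 -2.91460667e-03 -1.27589560e-04] [ 0.12936528  0.17291536 -1.33520204] 35.674858069562966 0.0035035132536591065
```

View pics/s16z.png

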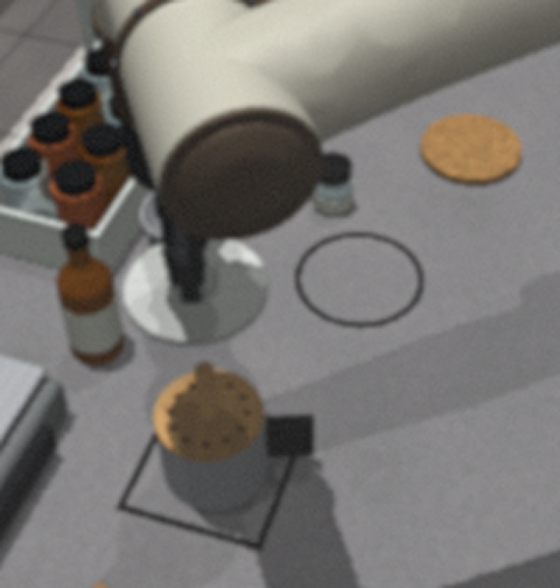

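View pics/t16z.png

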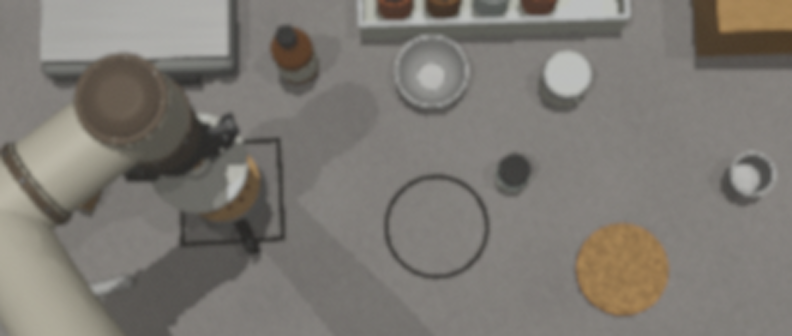

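The cover hangs level with its skirt near z≈246, about 98 mm above the knob top at 148. The wooden inner lid is seated flat on the canister inside the square, and the arm is still. Handing in.

```bash
python3 -c "
from bench import *
print(job_done())"
```

```text
the job is handed in; nothing more can be done
None
```

The job is done and handed in at about 27 s of the 72 s allowed; no verdict came back.

- **Canister:** I slid it by its handle, flat on the counter, onto the square mark. The wrist camera put its centre within about 1 mm of the square's centre.
- **Lid:** I carried both parts by the knob (load 2.9 N) and lowered them gently until contact. The tool was then at 140.9 mm, against 140.7 mm expected for a fully seated lid.
- **Cover:** I gripped it by the collar and lifted it alone. The load was 1.3 N, which matches its mass.
- **Last checks:** The arm is still and the cover hangs level about 98 mm above the knob. The inner lid is flat on the rim, and the other goods I could see looked undisturbed; the arm hid the carton and most of the spoon in the last top view.

**Small disagreements:**
- The gripper opening read 1–3 mm less than the true width on every grasp.
- The top camera differed from the wrist camera by 2–6 mm, so I relied on the wrist camera.
- The tool ended tilted by about 0.3°.

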